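# Start the fan behind the split door

## Task

Start the curing-room fan from its small grey control cabinet. One of the two bottles stands in the swing of the cabinet's door: move that one, upright, onto the round cork mat and let go; then swing only the top half of the split door wide open, leave the bottom half bolted, and nudge the flush slide switch on the sloping panel behind it to the left until it clicks over to its other end. Finally shut the top half fully, and leave everything else standing where it is.

Things in the scene. Friction and masses are not known exactly. Their poses are not given: they have to be found in the camera images.
- cabinet: grey steel control cabinet, 190 wide (y) x 150 deep (x) x 235 high, fixed. Origin: centre of its underside; its front faces its -x, roughly to the robot; +y is its left seen from the front; z up. Split door in front of x = -75, 12 thick, y = -90 to +75, then a fixed post to y = +95. Bottom half z = 12 to 101, cannot open while bolted; top half z = 106 to 227
- panel_foot (a point): middle of the sill, where the aluminium switch panel starts (cabinet x = -75, y = 0, z = 100); the panel rises rearward at 40 degrees to the horizontal. The roof (z = 229 to 235) reaches forward to x = -75, right above this point, so a vertical tool cannot reach the switch: come in from the front through the open upper half, tilted 40 to 50 degrees. Axes as the cabinet's
- top_half (a joint): angle of the top half of the door: 0 = shut, up to 2.3 rad open; upright hinge at its right edge, the free edge (165 from the hinge) swings towards the robot and to the right, positive about +z. Slightly stiff hinge (0.08 N m): it stays where it is left; may start slightly ajar. Things lower than 100 pass beneath it
- door_hinge (a point): point on the hinge axis of the top half, at mid height of that half (cabinet x = -81, y = -90, z = 166); fixed to the cabinet, axes as the cabinet's
- bar_middle (a point): middle of the upright steel pull bar on the top half: diameter 10, 80 long (z = 139 to 219), its centre line 35 in front of the door's outer face, i.e. 41 from the hinge plane and 135 from the hinge line. Axes turn with the door, as the cabinet's when shut. Two standoffs, 8 thick, join it to the door at z = 148 and 206
- fan_switch (a joint): travel of the slide switch in m: 0 = off (right end), 0.014 = on (left end); slides along the cabinet's +y. A detent holds it at either end: about 3.5 N starts it, and past the middle (0.007) it snaps over by itself
- switch_ridge (a point): top centre of the switch's orange ridge: 20 long up the slope, 8 wide (y), 6 proud of the panel; nothing else on the panel is raised. Axes: z is the panel's outward normal (40 degrees from vertical, leaning to the front), y the sliding direction to on, x up the slope. Moves with the switch. At cabinet x = -47, z = 131, and y = +26 when off
- bolt (a joint): travel of the steel barrel bolt on the bottom half, 0 = shot (as it must stay), up to 0.02 = drawn; small knob at cabinet x = -107, y = +46, z = 85
- mat: round cork mat, 120 across, 4 thick, fixed. Origin: centre of its underside. A tall tin stands beyond its -y side
- tin: tall metal oil tin, 149 (x) x 118 (y) x 290 high, red spout, fixed obstacle beside the mat; origin: centre of its underside, its y side faces the mat
- oil_bottle: clear square bottle with pale oil and a black round cap, 52 x 52 x 130 high, 0.22 kg; body and sloping shoulder up to z = 118, above it a free cap 29 across up to z = 130. Origin: centre of its underside. It or the lotion bottle stands in front of the door, the other one off to the left
- lotion_bottle: white round bottle, 56 across, 152 high, 0.24 kg, with a narrower ribbed white cap: 30 across, its free part from z = 135 up to 152, sloping shoulder below. Origin: centre of its underside
- dropper: amber dropper bottle with a black bulb, 35 across, 109 high, bystander; origin: centre of its underside
- beaker: clear plastic beaker, 74 across, 92 high, bystander; origin: centre of its underside
- cream_jar: cream jar with white lid, 68 across, 72 high, bystander under the door's swing; origin: centre of its underside
Mind the look-alikes: they are no part of the job. What is shaped like the oil_bottle but purple is not meant.

How it is judged:
By the outcome, as a careful person would: the job done as asked, in the order asked, and still so for the second after the job is handed in, with the robot touching nothing.
It also fails if it takes over 72 s, if anything falls off the work surface, if the arm or the gripper's body presses on something with over 40 N, if the wrist force passes 120 N, or if a joint passes its speed limit or range.

## Robot

A 6-joint arm with a two-finger parallel gripper is mounted at the origin on a cart in front of the work surface, level with it; the furniture and walls round the work are solid. World frame = base frame: x ahead of the robot, y to its left, z up, the work surface at z = 0. Lengths are in m, angles in degrees, forces in N, time in s.
With the tool pointing down it reaches from about 0.35 to 1 m from the base axis. Payload 7.1 kg.
Tool frame: the origin (TCP) lies between the finger pads; the fingertips stand 22 mm ahead of it and the grasp point (between the pads) lies 3 mm ahead of it; z points along the fingers, y is the line along which they close (so a half turn about z gives the same grasp; the last joint's range is limited). The gripper opens to 85 mm and grips with 20 to 120 N. Pads are 22 mm wide; open, the fingers measure 114 mm over their backs; the gripper's body (76 mm by 85 mm) begins 54 mm behind the grasp point. The pads swing forward as they close: fully open they stand 13 mm farther back than shut.
Start: joints at [-66.349, 24.242, 93.386, -0, 62.372, -1.089], TCP at [0.262, -0.568, 0.253] pointing down, gripper open.
Joint ranges: [-172.04, 172.04], [-51.8, 120.97], [4.93, 147.93], [-75.15, 255.16], [6.16, 154.13], [-145.62, 145.62]. Speed limits (degrees/s): [136.94, 136.94, 172.46, 180, 180, 180].

## Interface

Orientations are given as [roll, pitch, yaw] about the fixed x, y, z axes, in that order (R = Rz(yaw) Ry(pitch) Rx(roll)).
In Python, from workcell import * gives the robot as it stands.
- The arm moves only by the tool send_rows, never from a script. Its argument "increments" is a list of rows, each a list of 3 entries, a list of its own where there are three numbers: the shift along the world's x, y, z in mm, then the turn, a rotation vector about the world's x, y, z in degrees, then the gripper command: -1 is fully open, 1 is shut, values between are in proportion. A call has 1 to 8 rows; each row shifts and turns the commanded pose from where the row before left it; what a row does not reach is not made up. A row lasts 1/8 s, in which the tool goes at most 62.5 mm and 10.7 degrees, less where a joint would pass 70% of its speed; a pose out of reach is approached as far as the arm can. A call with a gripper value outside its range is refused whole. The fingers move at their own pace and stop on an object; "force" is the grip in N (left out, the last holds). Time passes only in rows, so rows that do not move let the fingers close. It gives the time, the measured TCP pose, the force, the opening and the grip force at its end, in the units of the state.
- get_obs(): the state, without advancing time (a new reading comes with each control period).
- grab_frame(name): name is "scene" or "side" or "wrist"; returns a dict with "img" (480x640x3 uint8, red, green, blue), "depth" (480x640 float32, m along the optical axis (not along the pixel's ray), 0 where there is no reading), "intrinsics" (3x3 intrinsics, pixels), "T" (4x4, takes a point from camera to world coordinates). Camera axes: x right, y down, z forward; pixel columns grow to the right and rows downward; lengths in m; the calibration is good to about 2 mm. A picture is of the moment at which its call begins.
- close_job(): hands the job in; it is judged then, once.
The state is a dict: "t": time; "qpos": joint angles; "qd": joint speeds; "effort": joint torques, N m; "eef_pos": TCP position; "tool_rot": TCP orientation; "wrist_force": force on the tool from outside, world axes, zero at the start; "ft_torque": the same for the moment, N m; "gripper_width": finger opening in m; "finger_force": force on a finger pad.
Only numpy, scipy, OpenCV 4.12 (cv2) and the standard library are available. Lean on these libraries where they do the work, as an engineer would, in place of code of your own. Each camera call takes 0.05 s, during which the arm holds its last target. There are 200 camera calls.

## Working session

There is one attempt and no reset: what is moved stays moved. The work goes in short steps, Python scripts to look and compute and a tool call to move; the robot and the scene stay as the last step left them, time stands still between calls to the robot, and variables do not carry over. Pictures are saved under pics/ and viewed, at most 10 in all, crops included, and the job is handed in when it is done.

Besides the shell and the picture viewer there is one more tool, called after "Request:" by a JSON object that holds its "fn" and its "kwargs", one argument or row to a line. send_rows: Moves the arm, as the interface text tells. Its arguments: {"type":"object","properties":{"increments":{"type":"array","items":{"type":"array"}},"force":{"type":"number"}},"required":["increments"]}

```bash
mkdir -p pics; ls; cat > h.py <<'E'
from workcell import *
import numpy as np, cv2
def snap(n,f):
    d=grab_frame(n); cv2.imwrite(f'pics/{f}.png',d['img'][:,:,::-1]); np.savez(f'pics/{f}.npz',**d); return d
def pt(d,u,v,z=None):
    K,T=d['intrinsics'],d['T']; r=np.linalg.inv(K)@[u,v,1]
    if z is None: s=d['depth'][int(v),int(u)]
    else: s=(z-T[2,3])/(T[:3,:3]@r)[2]
    return T[:3,:3]@(r*s)+T[:3,3]
def cloud(d):
    K,T=d['intrinsics'],d['T']; v,u=np.mgrid[:480,:640]; r=np.stack([u,v,np.ones_like(u)],-1)@np.linalg.inv(K).T
    return (r*d['depth'][...,None])@T[:3,:3].T+T[:3,3]
E
python3 - <<'E'
from h import *
a=snap('scene','s0')['img'];b=snap('side','d0')['img']
for n in ('s0','d0'):
    print(np.load(f'pics/{n}.npz')['T'].round(3).tolist())
print(get_obs())
E
```

```text
pics
[[-0.503, -0.571, 0.649, -0.251], [-0.864, 0.336, -0.374, 0.49], [-0.004, -0.749, -0.663, 0.975], [0.0, 0.0, 0.0, 1.0]]
[[-0.956, -0.088, 0.279, 0.17], [-0.292, 0.342, -0.893, 1.194], [-0.017, -0.936, -0.353, 0.613], [0.0, 0.0, 0.0, 1.0]]
{'t': 0.1, 'qpos': array([-6.63495333e+01,  2.42794489e+01,  9.34302014e+01,  2.09859877e-03,
        6.23714776e+01, -1.08691286e+00]), 'qd': array([ 0.04577807, -0.09445463, -0.04942978,  0.12836845, -0.03590696,
       -0.0032236 ]), 'effort': array([-2.51521869e-04, -5.58428657e+01, -2.82445228e+01,  9.20900493e-05,
        2.94002741e-03, -2.26230213e-05]), 'eef_pos': array([ 0.26138949, -0.56717651,  0.25260839]), 'tool_rot': array([-1.79918922e+02, -3.39650856e-03,  2.47364026e+01]), 'wrist_force': array([-0.1383022 ,  1.24993197, -0.02408148]), 'ft_torque': array([-0.00291196, -0.02249924,  0.02266723]), 'finger_force': 0.0, 'gripper_width': 0.08549016640380167}
```

View pics/s0.png

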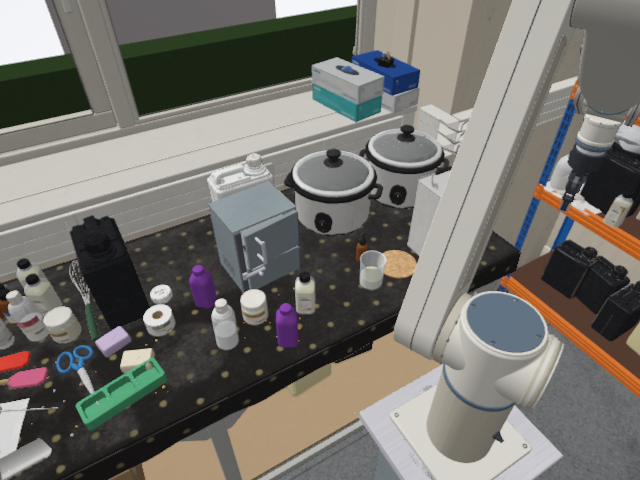

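View pics/d0.png

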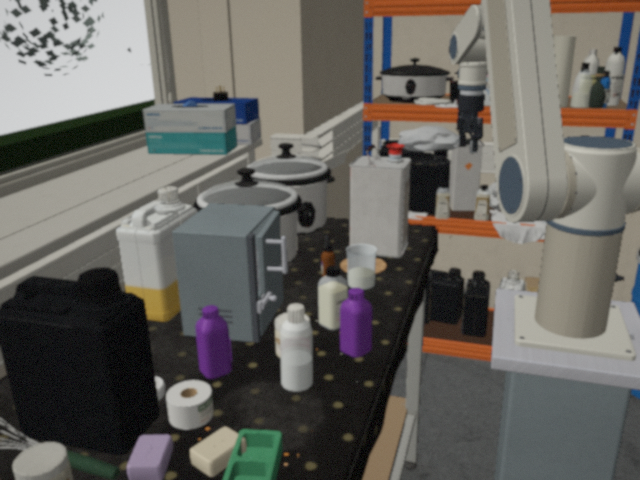

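Scene view: the cabinet is at about (255,235), with its bar at (253,258) and bolt at (262,272). The mat is at (398,263), the beaker at (372,270), the dropper at (361,250), the tin at (432,220) and the cream jar at (254,305).

Candidates for the bottle:
- Clear or pale oil bottle with a black cap, (305,293)
- White lotion bottle, (225,325)
- Purple look-alikes, (202,287) and (287,325)

The oil bottle at (305,293) looks like the one in the swing. I'll measure to confirm.

```bash
python3 - <<'E'
from h import *
d=dict(np.load('pics/s0.npz')); e=dict(np.load('pics/d0.npz'))
P=cloud(d); Q=cloud(e)
print('K',d['intrinsics'].round(1).tolist())
# cabinet roof
m=(abs(P[...,2]-.235)<.006); m[:180]=0;m[:,:205]=0;m[:,305:]=0; m[300:]=0
pts=P[m][:,:2].astype(np.float32); print(len(pts),cv2.minAreaRect(pts), cv2.boxPoints(cv2.minAreaRect(pts)).round(3).tolist())
m=(abs(Q[...,2]-.235)<.006); m[:,:170]=0;m[:,290:]=0; m[:190]=0;m[240:]=0
pts=Q[m][:,:2].astype(np.float32); print(len(pts), cv2.boxPoints(cv2.minAreaRect(pts)).round(3).tolist())
# mat
hsv=cv2.cvtColor(d['img'],cv2.COLOR_RGB2HSV)
m=(P[...,2]<.012)&(P[...,2]>-.005)&(hsv[...,1]>80); m[:240]=0;m[285:]=0;m[:,380:420]&=True;m[:,:378]=0;m[:,425:]=0
c=P[m][:,:2]; print('mat',len(c),c.min(0),c.max(0),cv2.minEnclosingCircle(c.astype(np.float32)))
def cap(D,PP,n,u0,u1,v0,v1,zl,zh):
    s=PP[v0:v1,u0:u1].reshape(-1,3); s=s[(s[:,2]>zl)&(s[:,2]<zh)]
    if len(s): print(n,len(s),s.mean(0).round(3),s.min(0).round(3),s.max(0).round(3))
cap(d,P,'oil S',290,320,265,320,.123,.14);cap(d,P,'oil S body',290,320,265,320,.02,.1);cap(e,Q,'oil D',315,347,260,332,.123,.14)
cap(d,P,'lot S',208,245,290,350,.147,.16);cap(e,Q,'lot D',275,317,295,395,.147,.16)
cap(d,P,'pur2 S',272,302,295,350,.123,.14);cap(d,P,'pur1 S',188,218,260,310,.123,.14)
cap(d,P,'jar',238,270,285,325,.06,.08);cap(d,P,'beaker',358,387,250,290,.08,.1);cap(d,P,'dropper',354,368,230,265,.09,.12)
cap(d,P,'tin',410,470,170,260,.28,.3);cap(e,Q,'tinD',345,415,145,260,.28,.3)
im=np.hstack([cv2.resize(d['img'][170:350,190:400],(400*210//210,343)),cv2.resize(e['img'][190:400,170:400],(375,343))])
cv2.imwrite('pics/c0.png',im[:,:,::-1])
E
```

```text
K [[453.3, 0.0, 319.8], [0.0, 453.3, 239.8], [0.0, 0.0, 1.0]]
2576 ((0.7248119115829468, 0.16233126819133759), (0.270845502614975, 0.19106389582157135), 4.427845478057861) [[0.5820000171661377, 0.24699999392032623], [0.597000002861023, 0.05700000002980232], [0.8669999837875366, 0.07800000160932541], [0.8519999980926514, 0.2680000066757202]]
2646 [[0.5879999995231628, 0.257999986410141], [0.593999981880188, 0.04800000041723251], [0.8640000224113464, 0.054999999701976776], [0.8579999804496765, 0.26499998569488525]]
mat 775 [ 0.4258832  -0.28535868] [ 0.55108217 -0.1290228 ] ((0.47107112407684326, -0.20719072222709656), 0.08756294846534729)
oil S 95 [0.469 0.125 0.13 ] [0.397 0.103 0.123] [0.492 0.2   0.135]
oil S body 459 [0.471 0.124 0.06 ] [0.385 0.061 0.02 ] [0.615 0.191 0.1  ]
oil D 101 [0.479 0.122 0.129] [0.466 0.101 0.123] [0.495 0.134 0.134]
lot S 103 [0.479 0.342 0.152] [0.466 0.327 0.147] [0.496 0.356 0.157]
lot D 145 [0.479 0.347 0.152] [0.466 0.329 0.147] [0.495 0.358 0.155]
pur2 S 101 [0.405 0.209 0.13 ] [0.392 0.194 0.124] [0.421 0.223 0.136]
pur1 S 91 [0.633 0.349 0.13 ] [0.48  0.334 0.123] [0.655 0.362 0.136]
jar 454 [0.518 0.25  0.072] [0.487 0.216 0.06 ] [0.555 0.282 0.078]
beaker 204 [ 0.469 -0.097  0.089] [ 0.431 -0.13   0.08 ] [ 0.505 -0.055  0.097]
dropper 53 [ 0.53  -0.103  0.098] [ 0.465 -0.128  0.091] [ 0.565 -0.058  0.111]
tin 43 [ 0.501 -0.326  0.286] [ 0.496 -0.358  0.281] [ 0.508 -0.299  0.291]
tinD 125 [ 0.459 -0.35   0.287] [ 0.416 -0.39   0.28 ] [ 0.509 -0.297  0.293]
```

View pics/c0.png

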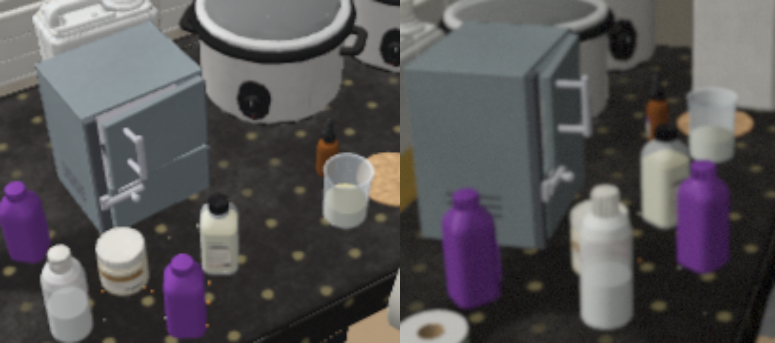

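The oil bottle with the black cap, at about (0.478, 0.122), is 0.13 m from the hinge, so it's in the swing. The purple one in front is 0.24 m away and clear. The door is slightly ajar. Next I'll refine the cabinet yaw, the ajar angle, the bottle yaw and the mat.

```bash
python3 - <<'E'
from h import *
d=dict(np.load('pics/s0.npz')); e=dict(np.load('pics/d0.npz'))
for n,D in (('S',d),('D',e)):
    P=cloud(D); hsv=cv2.cvtColor(D['img'],cv2.COLOR_RGB2HSV); x,y,z=P[...,0],P[...,1],P[...,2]
    roof=(abs(z-.235)<.006)&(x>.56)&(x<.745)&(y>.03)&(y<.29)
    p=P[roof]; 
    # front edge: min x per y-bin
    ys=np.arange(.075,.24,.01); fx=[np.percentile(p[abs(p[:,1]-v)<.006][:,0],3) for v in ys]
    k=np.polyfit(ys,fx,1); print(n,'roof front x=%.4f+%.4f*y'%(k[1],k[0]),'ymin/max',np.percentile(p[:,1],[1,99]))
    for zz in (.12,.135,.215):
      pass
    bar=(z>.155)&(z<.198)&(x>.42)&(x<.575)&(y>.09)&(y<.24)
    q=P[bar]; print(' doorbar',len(q))
    for lo in np.arange(.42,.6,.01):
        s=P[(z>.155)&(z<.198)&(x>=lo)&(x<lo+.01)&(y>.03)&(y<.28)]
        if len(s)>3: print('  x%.2f n%d y %.3f %.3f %.3f'%(lo,len(s),s[:,1].min(),np.median(s[:,1]),s[:,1].max()))
    b=(z>.02)&(z<.1)&(abs(x-.478)<.045)&(abs(y-.122)<.042)
    print(' oil rect',cv2.minAreaRect(P[b][:,:2].astype(np.float32)))
    mm=((z<.012)&(z>-.006)&(hsv[...,1]>70)&(hsv[...,2]>110)&(hsv[...,0]<25)&(abs(x-.48)<.11)&(abs(y+.2)<.12)).astype(np.uint8)
    mm=cv2.morphologyEx(mm,cv2.MORPH_OPEN,np.ones((3,3)))
    c=P[mm>0][:,:2].astype(np.float32)
    if len(c)>20:
        print(' mat',len(c),np.percentile(c,[1,99],axis=0).round(3).tolist(),cv2.minEnclosingCircle(c))
    t=(z>.27)&(z<.3)&(y<-.26)&(y>-.5)&(x<.62)&(x>.35)
    if t.sum()>10: print(' tin',np.percentile(P[t],[1,99],axis=0).round(3).tolist(),cv2.minAreaRect(P[t][:,:2].astype(np.float32)))
    t=(z>.06)&(z<.25)&(y<-.25)&(y>-.45)&(x<.62)&(x>.35)
    if t.sum()>10: print(' tinside',np.percentile(P[t],[1,99],axis=0).round(3).tolist())
    t=(z>.05)&(z<.12)&(abs(x-.56)<.05)&(abs(y+.12)<.05)
    print(' dropper',np.percentile(P[t],[2,98],axis=0).round(3).tolist())
E
```

```text
S roof front x=0.6220+-0.0947*y ymin/max [0.06611665 0.25490575]
 doorbar 48
  x0.54 n4 y 0.189 0.192 0.192
  x0.55 n43 y 0.186 0.192 0.196
  x0.58 n118 y 0.186 0.213 0.226
  x0.59 n305 y 0.121 0.179 0.247
 oil rect ((0.46505457162857056, 0.11579114198684692), (0.03736439347267151, 0.06294267624616623), 5.7845458984375)
 mat 749 [[0.429, -0.264], [0.543, -0.151]] ((0.48835447430610657, -0.20819436013698578), 0.06426962465047836)
 tin [[0.496, -0.368, 0.271], [0.508, -0.298, 0.291]] ((0.5021786093711853, -0.3329477310180664), (0.012508250772953033, 0.07279056310653687), 0.15810203552246094)
 tinside [[0.452, -0.384, 0.062], [0.547, -0.285, 0.249]]
 dropper [[0.542, -0.135, 0.052], [0.568, -0.106, 0.109]]
D roof front x=0.6253+-0.0833*y ymin/max [0.06688896 0.25840226]
 doorbar 108
  x0.55 n100 y 0.186 0.194 0.199
  x0.56 n8 y 0.188 0.192 0.194
  x0.58 n83 y 0.201 0.220 0.228
  x0.59 n310 y 0.140 0.223 0.252
 oil rect ((0.4761027991771698, 0.1355816125869751), (0.05986258015036583, 0.0359802208840847), 12.993185997009277)
 mat 167 [[0.43, -0.252], [0.545, -0.158]] ((0.48832207918167114, -0.20882892608642578), 0.06389614194631577)
 tin [[0.418, -0.392, 0.271], [0.507, -0.297, 0.293]] ((0.4623327851295471, -0.34504517912864685), (0.1037820428609848, 0.09181011468172073), 87.91217041015625)
 tinside [[0.402, -0.397, 0.062], [0.549, -0.281, 0.249]]
 dropper [[0.545, -0.126, 0.051], [0.574, -0.103, 0.108]]
```

Request:
{"fn": "send_rows", "kwargs": {
  "increments": [
    [[0,0,60],[0,0,0],-1],
    [[0,20,55],[0,0,6],-1],
    [[10,58,0],[0,0,10],-1],
    [[10,58,0],[0,0,10],-1],
    [[10,58,0],[0,0,10],-1],
    [[12,58,0],[0,0,10],-1],
    [[15,58,0],[0,0,10],-1],
    [[30,54,0],[0,0,10],-1]
  ],
  "force": 40
}}

```text
t: 1.1
eef_pos: [0.3481, -0.2017, 0.3683]
tool_rot: [180.0, 0.0, 91.0]
wrist_force: [0.7, -0.4, 0.8]
gripper_width: 0.0852
finger_force: 0.0
```

Request:
{"fn": "send_rows", "kwargs": {
  "increments": [
    [[25,56,0],[0,0,8],-1],
    [[25,56,0],[0,0,0],-1],
    [[25,56,0],[0,0,0],-1],
    [[20,56,0],[0,0,0],-1],
    [[15,56,-20],[0,0,0],-1],
    [[11,44,-30],[0,0,0],-1],
    [[0,0,0],[0,0,0],-1]
  ]
}}

```text
t: 1.98
eef_pos: [0.4685, 0.1225, 0.3158]
tool_rot: [-179.7, 0.0, 99.0]
wrist_force: [-0.4, 0.7, 0.7]
gripper_width: 0.0855
finger_force: 0.0
```

```bash
python3 - <<'E'
from h import *
o=get_obs(); print(o['t'],o['eef_pos'],o['tool_rot'],o['qpos'].round(1))
w=snap('wrist','w0'); P=cloud(w); z=P[...,2]
print(w['T'].round(3).tolist())
m=(z>.12)&(z<.137)&(abs(P[...,0]-.478)<.06)&(abs(P[...,1]-.12)<.06); print('cap',m.sum(),P[m].mean(0),np.percentile(P[m],[2,98],axis=0))
m=(z>.03)&(z<.11)&(abs(P[...,0]-.478)<.05)&(abs(P[...,1]-.12)<.05); print('body',m.sum(),cv2.minAreaRect(P[m][:,:2].astype(np.float32)))
m=(z>.088)&(z<.105)&(abs(P[...,0]-.478)<.05)&(abs(P[...,1]-.12)<.05); print('body top',m.sum(),cv2.minAreaRect(P[m][:,:2].astype(np.float32)))
E
```

```text
1.975 [0.46848144 0.12253309 0.31583261] [-1.79723670e+02  5.42640870e-03  9.89730323e+01] [ 13.2   8.  107.    0.   65.3   4.3]
[[0.988, 0.151, 0.037, 0.457], [0.155, -0.951, -0.268, 0.19], [-0.005, 0.27, -0.963, 0.436], [0.0, 0.0, 0.0, 1.0]]
cap 1116 [0.47711761 0.11668214 0.12843952] [[0.46448708 0.10351074 0.12228493]
 [0.48983546 0.12902313 0.1303948 ]]
body 2663 ((0.4771480858325958, 0.1161973774433136), (0.05148026719689369, 0.0515747144818306), 58.590511322021484)
body top 1406 ((0.4772970974445343, 0.11609715223312378), (0.05138125270605087, 0.05128646641969681), 58.762882232666016)
```

View pics/w0.png

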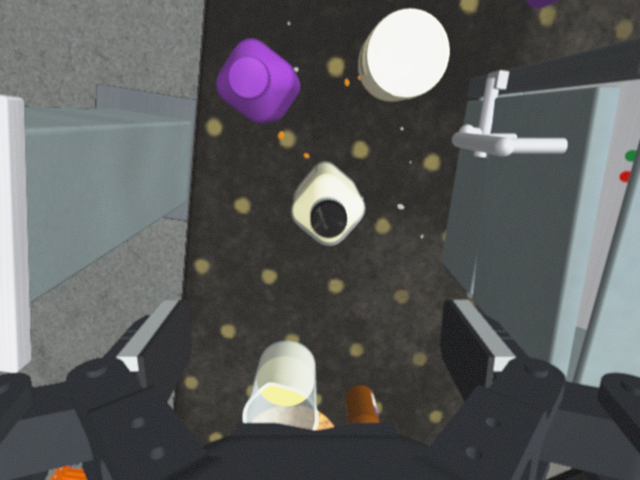

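The wrist view shows the bottle at (328,208), turned diagonally. Its centre is (0.477, 0.116) with yaw 58.6°, and the purple bottle and jar are clear of it. I'll turn −40°, go down and grip.

Request:
{"fn": "send_rows", "kwargs": {
  "increments": [
    [[4,-3,-15],[0,0,-10.1],-1],
    [[5,-4,-15],[0,0,-10.1],-1],
    [[0,0,-15],[0,0,-10.1],-1],
    [[0,0,-15],[0,0,-10.1],-1],
    [[0,0,-50],[0,0,0],-1],
    [[0,0,-60],[0,0,0],-1],
    [[0,0,-40],[0,0,0],-1],
    [[0,0,-19],[0,0,0],-1]
  ]
}}

```text
t: 3.02
eef_pos: [0.4779, 0.1118, 0.088]
tool_rot: [-179.9, 0.1, 58.2]
wrist_force: [0.8, -0.3, -0.1]
gripper_width: 0.0856
finger_force: 0.0
```

Request:
{"fn": "send_rows", "kwargs": {
  "increments": [
    [[0,0,0],[0,0,0],-1],
    [[0,0,0],[0,0,0],1],
    [[0,0,0],[0,0,0],1],
    [[0,0,0],[0,0,0],1],
    [[0,0,0],[0,0,0],1],
    [[0,0,0],[0,0,0],1]
  ]
}}

```text
t: 3.78
eef_pos: [0.4793, 0.1134, 0.0909]
tool_rot: [179.9, -0.1, 58.4]
wrist_force: [-1.6, -2.4, 7.1]
gripper_width: 0.0508
finger_force: 40.3
```

Request:
{"fn": "send_rows", "kwargs": {
  "increments": [
    [[0,0,30],[0,0,0],1],
    [[0,0,50],[0,0,0],1],
    [[0,-20,50],[0,0,0],1],
    [[0,-45,30],[0,0,5],1],
    [[0,-50,0],[0,0,8],1],
    [[0,-50,0],[0,0,8],1],
    [[4,-50,0],[0,0,8],1],
    [[4,-50,0],[0,0,2],1]
  ]
}}

```text
t: 4.78
eef_pos: [0.4863, -0.1532, 0.2503]
tool_rot: [179.9, 0.0, 89.5]
wrist_force: [0.7, -0.4, -2.0]
gripper_width: 0.0507
finger_force: 43.9
```

Request:
{"fn": "send_rows", "kwargs": {
  "increments": [
    [[1,-40,0],[0,0,0],1],
    [[0,-17,0],[0,0,0],1],
    [[0,0,0],[0,0,0],1],
    [[0,0,0],[0,0,0],1]
  ]
}}

```text
t: 5.28
eef_pos: [0.4873, -0.2075, 0.2494]
tool_rot: [-180.0, -0.0, 89.4]
wrist_force: [-0.1, 0.1, -2.0]
gripper_width: 0.0508
finger_force: 43.9
```

```bash
python3 - <<'E'
from h import *
o=get_obs(); print(o['t'],o['eef_pos'],o['tool_rot'],o['gripper_width'],o['qpos'].round(1))
s=snap('scene','s1'); d=snap('side','d1'); w=snap('wrist','w1')
cv2.imwrite('pics/c1.png',np.hstack([cv2.resize(w['img'],(400,300)),cv2.resize(d['img'][120:330,280:480],(314,300))])[:,:,::-1])
P=cloud(d); z=P[...,2]; m=(abs(P[...,0]-.488)<.05)&(abs(P[...,1]+.208)<.05)&(z>.03)&(z<.3)
print('bottle lowest',np.percentile(z[m],[0,2,5,10,50]))
E
```

```text
5.275 [ 0.48734434 -0.20748525  0.24936225] [-1.79982985e+02 -3.23090594e-02  8.93699946e+01] 0.050763396590915486 [-24.4  16.6 105.6   0.   57.9 -23.7]
bottle lowest [0.16095505 0.16563823 0.17107717 0.17893441 0.24223069]
```

View pics/c1.png

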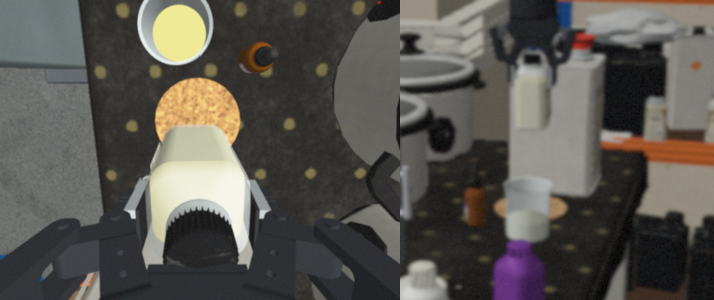

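The wrist view shows the bottle held squarely, with the mat at about (197,115) below it and the beaker clear to the side. Lowering.

Request:
{"fn": "send_rows", "kwargs": {
  "increments": [
    [[0,0,-45],[0,0,0],1],
    [[0,0,-50],[0,0,0],1],
    [[0,0,-35],[0,0,0],1],
    [[0,0,-15],[0,0,0],1],
    [[0,0,-8],[0,0,0],1],
    [[0,0,0],[0,0,0],1],
    [[0,0,0],[0,0,0],1]
  ]
}}

```text
t: 6.3
eef_pos: [0.4884, -0.2089, 0.0975]
tool_rot: [179.9, 0.0, 89.3]
wrist_force: [0.5, 0.8, -1.6]
gripper_width: 0.0509
finger_force: 43.9
```

Request:
{"fn": "send_rows", "kwargs": {
  "increments": [
    [[0,0,-2],[0,0,0],1],
    [[0,0,-2],[0,0,0],1],
    [[0,0,0],[0,0,0],1]
  ]
}}

```text
t: 6.68
eef_pos: [0.4883, -0.2094, 0.0948]
tool_rot: [179.9, 0.1, 89.3]
wrist_force: [-5.1, -0.6, 20.7]
gripper_width: 0.0507
finger_force: 46.6
```

Request:
{"fn": "send_rows", "kwargs": {
  "increments": [
    [[0,0,1],[0,0,0],1],
    [[0,0,0],[0,0,0],-1],
    [[0,0,0],[0,0,0],-1],
    [[0,0,0],[0,0,0],-1],
    [[0,0,30],[0,0,0],-1],
    [[0,0,55],[0,0,0],-1],
    [[0,0,60],[0,0,0],-1],
    [[0,0,40],[0,0,0],-1]
  ]
}}

```text
t: 7.68
eef_pos: [0.4881, -0.2088, 0.2811]
tool_rot: [179.9, 0.1, 89.3]
wrist_force: [1.1, -0.3, 0.0]
gripper_width: 0.0855
finger_force: 0.0
```

```bash
python3 - <<'E'
from h import *
o=get_obs(); print(o['t'],o['eef_pos'],o['tool_rot'])
w=snap('wrist','w2'); P=cloud(w); z=P[...,2]
for lo,hi in ((.02,.12),(.12,.145)):
    m=(z>lo)&(z<hi)&(abs(P[...,0]-.488)<.06)&(abs(P[...,1]+.208)<.06); print(m.sum(),P[m][:,2].max(),cv2.minAreaRect(P[m][:,:2].astype(np.float32)))
s=snap('scene','s2'); P=cloud(s); z=P[...,2]; m=(z>.12)&(z<.145)&(abs(P[...,0]-.488)<.05)&(abs(P[...,1]+.208)<.05); print(m.sum(),P[m].mean(0))
# bar refine
m=(z>.155)&(z<.198)&(P[...,0]>.42)&(P[...,0]<.575)&(P[...,1]>.09)&(P[...,1]<.24); print('bar',P[m].mean(0))
E
```

```text
7.675 [ 0.48808253 -0.20878953  0.28105445] [1.79863500e+02 5.99083147e-02 8.93445959e+01]
3622 0.11994540489466132 ((0.4847608208656311, -0.20709577202796936), (0.050510670989751816, 0.052309148013591766), 89.83477783203125)
1511 0.13522846683407364 ((0.48472118377685547, -0.20761577785015106), (0.028632840141654015, 0.028378596529364586), 50.05466842651367)
28 [ 0.48954959 -0.19755369  0.1310543 ]
bar [0.55287493 0.19144349 0.17609853]
```

The bottle is standing on the mat at (0.485, −0.207), upright. Next I'll move above the pull bar with a closing axis along y.

Request:
{"fn": "send_rows", "kwargs": {
  "increments": [
    [[0,45,25],[0,0,-10.5],-1],
    [[5,52,25],[0,0,-10.5],-1],
    [[5,52,0],[0,0,-10.5],-1],
    [[8,52,0],[0,0,-10.5],-1],
    [[10,52,0],[0,0,-10.5],-1],
    [[10,52,0],[0,0,-10.5],-1],
    [[10,50,0],[0,0,-10.5],-1],
    [[10,45,0],[0,0,-10.5],-1]
  ]
}}

```text
t: 8.78
eef_pos: [0.5445, 0.1842, 0.3262]
tool_rot: [180.0, 0.1, 6.8]
wrist_force: [0.4, -0.1, -0.7]
gripper_width: 0.0854
finger_force: 0.0
```

Request:
{"fn": "send_rows", "kwargs": {
  "increments": [
    [[10,0,0],[0,0,0],-1],
    [[0,0,0],[0,0,0],-1]
  ]
}}

```text
t: 9.02
eef_pos: [0.5548, 0.182, 0.3263]
tool_rot: [180.0, 0.1, 7.3]
wrist_force: [-0.4, 0.7, -0.6]
gripper_width: 0.0857
finger_force: 0.0
```

```bash
python3 - <<'E'
from h import *
o=get_obs(); print(o['t'],o['eef_pos'],o['tool_rot'],o['qpos'].round(1))
w=snap('wrist','w3'); P=cloud(w); z=P[...,2]
m=(z>.21)&(z<.224)&(P[...,0]<.60)&(P[...,0]>.5); print('bar',m.sum(),P[m].mean(0),np.percentile(P[m],[2,98],axis=0))
m=(abs(z-.235)<.006)&(P[...,0]>.56); p=P[m]; print('roof',m.sum(),np.percentile(p,[1,99],axis=0).round(3).tolist())
if len(p)>100:
  ys=np.arange(p[:,1].min()+.02,p[:,1].max()-.02,.008); fx=[p[abs(p[:,1]-v)<.005][:,0].min() for v in ys]; print(np.round(np.c_[ys,fx],4).tolist()); print(np.polyfit(ys,fx,1))
E
```

```text
9.025 [0.55478591 0.18202538 0.32634244] [1.79960597e+02 1.00274546e-01 7.27427589e+00] [17.  16.5 94.6 -0.  69.  99.7]
bar 510 [0.57148049 0.19646956 0.21570313] [[0.55090048 0.18472618 0.21006352]
 [0.59976022 0.2295244  0.22376639]]
roof 56968 [[0.604, 0.063, 0.233], [0.683, 0.247, 0.236]]
[[0.0783, 0.6199], [0.0863, 0.6191], [0.0943, 0.6186], [0.1023, 0.6181], [0.1103, 0.6174], [0.1183, 0.6166], [0.1263, 0.616], [0.1343, 0.6155], [0.1423, 0.6149], [0.1503, 0.6141], [0.1583, 0.6134], [0.1663, 0.6129], [0.1743, 0.6124], [0.1823, 0.6116], [0.1903, 0.6109], [0.1983, 0.6103], [0.2063, 0.6098], [0.2143, 0.6091], [0.2223, 0.6083], [0.2303, 0.596]]
[-0.1005614   0.62878358]
```

View pics/w3.png

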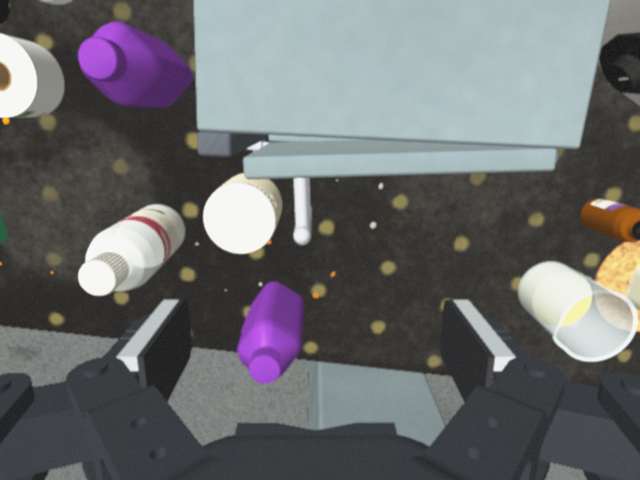

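The wrist view shows the bar top at (302,237), the door a few degrees ajar, and roof front corners at about (198,131) and (580,147). I'll convert those to positions.

```bash
cat >> h.py <<'E'
def cab(c,yaw,p): 
    a=np.radians(yaw); return np.array([c[0]+np.cos(a)*p[0]-np.sin(a)*p[1], c[1]+np.sin(a)*p[0]+np.cos(a)*p[1]])
E
python3 - <<'E'
from h import *
w=dict(np.load('pics/w3.npz'))
bar=pt(w,302,237,.219);L=pt(w,198,131,.235);R=pt(w,581,147,.235)
print('bar',bar,'L',L,'R',R,np.linalg.norm(L-R)); v=(L-R)[:2]; yaw=np.degrees(np.arctan2(-v[0],v[1])); print('yaw',yaw)
mid=(L+R)[:2]/2; a=np.radians(yaw); c=mid+.075*np.array([np.cos(a),np.sin(a)]); h=cab(c,yaw,(-.081,-.09)); print('c',c,'hinge',h)
b0=cab(c,yaw,(-.122,.045)); r=bar[:2]-h; print('bar shut',b0,'ajar deg',np.degrees(np.arctan2(r[1],r[0])-np.arctan2(*(b0-h)[::-1])),'r',np.linalg.norm(r))
print('tip', pt(w,245,176,.227), pt(w,556,167,.227))
E
```

```text
bar [0.55515805 0.18921848 0.219     ] L [0.6069294  0.24587042 0.235     ] R [0.62298969 0.05836566 0.235     ] 0.18819130211874413
yaw 4.895589393724719
c [0.68968593 0.15851856] hinge [0.61666205 0.06193433]
bar shut [0.56429069 0.19294288] ajar deg 4.000622120504318 r 0.14136476532119166
tip [0.58662937 0.22256355 0.227     ] [0.61153029 0.06320421 0.227     ]
```

Request:
{"fn": "send_rows", "kwargs": {
  "increments": [
    [[0,7,-30],[0,0,1.7],-1],
    [[0,0,-50],[0,0,0],-1],
    [[0,0,-40],[0,0,0],-1],
    [[0,0,-3],[0,0,0],-1],
    [[0,0,0],[0,0,0],1],
    [[0,0,0],[0,0,0],1],
    [[0,0,0],[0,0,0],1],
    [[0,0,0],[0,0,0],1]
  ],
  "force": 30
}}

```text
t: 10.07
eef_pos: [0.5551, 0.1895, 0.2054]
tool_rot: [-180.0, -0.1, 8.8]
wrist_force: [0.1, 0.2, 0.8]
gripper_width: 0.0124
finger_force: 0.0
```

Request:
{"fn": "send_rows", "kwargs": {
  "increments": [
    [[0,0,0],[0,0,0],1],
    [[0,0,0],[0,0,0],1]
  ]
}}

```text
t: 10.32
eef_pos: [0.5551, 0.1899, 0.2053]
tool_rot: [-180.0, -0.1, 8.8]
wrist_force: [-0.9, 0.9, 5.5]
gripper_width: 0.009
finger_force: 29.4
```

```bash
python3 - <<'E'
from h import *
o=get_obs(); print(o['eef_pos'],o['tool_rot'],o['qpos'].round(1),o['wrist_force'])
h=np.array([.6167,.0619]); r=.1414; p=o['eef_pos'][:2]; a0=np.degrees(np.arctan2(*(p-h)[::-1])); print('a0',a0,np.linalg.norm(p-h))
q=h+r*np.array([np.cos(np.radians(a0)),np.sin(np.radians(a0))]); prev=q
for k in range(1,19):
    a=np.radians(a0+6.5*k); q=h+r*np.array([np.cos(a),np.sin(a)]); print(k,((q-prev)*1000).round(1),q.round(3)); prev=q
E
```

```text
[0.55512625 0.18987429 0.2053336 ] [-1.79964600e+02 -6.76636952e-02  8.84709753e+00] [ 17.7  24.4 100.5   0.   55.1  98.8] [-0.91811031  0.89925478  5.52876362]
a0 115.69413946495395 0.14201670616369982
1 [-14.   -7.8] [0.541 0.182]
2 [-13.1  -9.3] [0.528 0.172]
3 [-11.9 -10.7] [0.516 0.162]
4 [-10.6 -12. ] [0.506 0.15 ]
5 [ -9.2 -13.1] [0.497 0.136]
6 [ -7.7 -14.1] [0.489 0.122]
7 [ -6.  -14.9] [0.483 0.107]
8 [ -4.3 -15.4] [0.479 0.092]
9 [ -2.5 -15.8] [0.476 0.076]
10 [ -0.7 -16. ] [0.475 0.06 ]
11 [  1.1 -16. ] [0.476 0.044]
12 [  2.9 -15.8] [0.479 0.028]
13 [  4.7 -15.3] [0.484 0.013]
14 [  6.4 -14.7] [ 0.49  -0.002]
15 [  8.  -13.9] [ 0.498 -0.016]
16 [  9.5 -12.9] [ 0.508 -0.028]
17 [ 10.9 -11.7] [ 0.519 -0.04 ]
18 [ 12.2 -10.4] [ 0.531 -0.051]
```

Request:
{"fn": "send_rows", "kwargs": {
  "increments": [
    [[-14,-8,0],[0,0,6.5],1],
    [[-13,-9,0],[0,0,6.5],1],
    [[-12,-11,0],[0,0,6.5],1],
    [[-11,-12,0],[0,0,6.5],1],
    [[-9,-13,0],[0,0,6.5],1],
    [[-8,-14,0],[0,0,6.5],1],
    [[-6,-15,0],[0,0,6.5],1],
    [[-4,-15,0],[0,0,6.5],1]
  ]
}}

```text
t: 11.32
eef_pos: [0.4785, 0.0921, 0.2053]
tool_rot: [179.9, -0.1, 61.1]
wrist_force: [2.0, 0.4, 4.5]
gripper_width: 0.0088
finger_force: 30.1
```

Request:
{"fn": "send_rows", "kwargs": {
  "increments": [
    [[-3,-16,0],[0,0,6.5],1],
    [[0,-16,0],[0,0,6.5],1],
    [[1,-16,0],[0,0,6.5],1],
    [[3,-16,0],[0,0,6.5],1],
    [[5,-15,0],[0,0,6.5],1],
    [[6,-15,0],[0,0,6.5],1],
    [[8,-14,0],[0,0,6.5],1],
    [[10,-13,0],[0,0,6.5],1]
  ]
}}

```text
t: 12.32
eef_pos: [0.5091, -0.0288, 0.2054]
tool_rot: [179.9, 0.0, 113.0]
wrist_force: [2.4, 3.9, 2.8]
gripper_width: 0.009
finger_force: 30.1
```

The door is at about 108°. I'll release the bar, lift off, and cross over the open leaf to the front of the cabinet.

Request:
{"fn": "send_rows", "kwargs": {
  "increments": [
    [[0,0,0],[0,0,0],0.0],
    [[0,0,0],[0,0,0],0.0],
    [[0,0,10],[0,0,0],0.0],
    [[0,0,40],[0,0,0],0.0],
    [[0,0,50],[0,0,0],0.0],
    [[-10,20,10],[0,0,9],0.0],
    [[-12,25,0],[0,0,9],0.0],
    [[-12,25,0],[0,0,9],0.0]
  ]
}}

```text
t: 13.32
eef_pos: [0.4731, 0.0423, 0.3154]
tool_rot: [180.0, 0.0, 140.1]
wrist_force: [-0.0, -0.1, 0.7]
gripper_width: 0.0429
finger_force: 0.0
```

Request:
{"fn": "send_rows", "kwargs": {
  "increments": [
    [[-12,25,0],[0,0,9],0.39],
    [[-12,25,0],[0,0,9],0.39],
    [[0,25,0],[0,0,9],0.39],
    [[0,20,0],[0,0,9],0.39],
    [[0,15,0],[0,0,9],0.39],
    [[0,10,0],[0.8,-10,0],0.39],
    [[0,0,0],[0.8,-10,0],0.39],
    [[0,0,0],[0.8,-10,0],0.39]
  ]
}}

```text
t: 14.32
eef_pos: [0.4494, 0.162, 0.3157]
tool_rot: [-180.0, 30.5, -175.2]
wrist_force: [1.3, -1.2, -0.4]
gripper_width: 0.0259
finger_force: 0.0
```

Request:
{"fn": "send_rows", "kwargs": {
  "increments": [
    [[0,0,0],[0.8,-9,0],0.39],
    [[0,0,0],[0.8,-9,0],0.39],
    [[0,0,0],[0,0,0],0.39]
  ]
}}

```text
t: 14.7
eef_pos: [0.4522, 0.1533, 0.3143]
tool_rot: [-178.2, 41.6, -175.4]
wrist_force: [0.4, 0.2, -0.1]
gripper_width: 0.0258
finger_force: 0.0
```

```bash
python3 - <<'E'
from h import *
from scipy.spatial.transform import Rotation as R
o=get_obs(); print(o['t'],o['eef_pos'],o['tool_rot'],o['qpos'].round(1),o['gripper_width'])
M=R.from_euler('xyz',o['tool_rot'],degrees=True).as_matrix(); print(M.round(3).tolist())
w=snap('wrist','w4'); print(w['T'].round(3).tolist())
h=cv2.cvtColor(w['img'],cv2.COLOR_RGB2HSV); P=cloud(w)
m=(h[...,0]<20)&(h[...,1]>130)&(h[...,2]>110)&(P[...,0]>.58)&(P[...,2]>.09)&(P[...,2]<.2); print('or',m.sum(),P[m].mean(0) if m.any() else 0)
E
```

```text
14.7 [0.45218835 0.15334856 0.31434948] [-178.23710087   41.60736362 -175.39998998] [ 26.6  -3.9 130.5 -49.1  21.5 -26. ] 0.025782630747162825
[[-0.745, -0.06, 0.664], [-0.06, 0.998, 0.023], [-0.664, -0.023, -0.747]]
[[-0.059, 0.539, 0.84, 0.32], [0.998, 0.051, 0.037, 0.146], [-0.023, 0.841, -0.541, 0.358], [0.0, 0.0, 0.0, 1.0]]
or 218 [0.64487796 0.18082416 0.1324152 ]
```

View pics/w4.png

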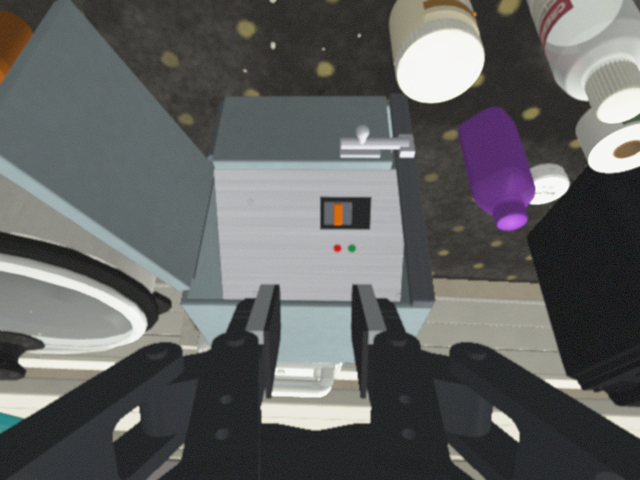

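The wrist view (upside down) shows the orange ridge at (338,214), with a measured position of about (0.644, 0.181, 0.132). The door is wide open and the bolt is shot. Moving to the hover point.

Request:
{"fn": "send_rows", "kwargs": {
  "increments": [
    [[30,5,-30],[0,0,0],0.39],
    [[30,5,-35],[0,0,0],0.39],
    [[30,5,-30],[0,0,0],0.39],
    [[10,5,-8],[0.2,-3,0],0.39],
    [[0,0,0],[0.2,-3,0],0.39],
    [[0,0,0],[0,0,0],0.39]
  ]
}}

```text
t: 15.5
eef_pos: [0.5636, 0.1788, 0.2616]
tool_rot: [-178.3, 43.2, -175.7]
wrist_force: [-0.1, 0.1, 0.3]
gripper_width: 0.0261
finger_force: 0.0
```

```bash
cat > t.py <<'E'
from h import *
from scipy.spatial.transform import Rotation as R
def tgt(back,dy=0,tilt=48,lift=0,ridge=(.643,.181,.131),yaw=4.9):
    # TCP so that tip (22 ahead) is 'back' mm behind ridge top along tool, dy mm along cab y
    o=get_obs(); M=R.from_euler('xyz',o['tool_rot'],degrees=True)
    z=R.from_euler('xyz',[0,0,yaw],degrees=True).apply([np.sin(np.radians(tilt)),0,-np.cos(np.radians(tilt))])
    yc=R.from_euler('z',yaw,degrees=True).apply([0,1,0])
    D=np.c_[np.cross(yc,z),yc,z]; rv=(R.from_matrix(D)*M.inv()).as_rotvec(degrees=True)
    p=np.array(ridge)-z*(back+22)/1000+yc*dy/1000
    print('t',o['t'],'pos',o['eef_pos'].round(4),'q',o['qpos'].round(1),'tcp target',p.round(4),'delta mm',((p-o['eef_pos'])*1000).round(1),'rotvec',rv.round(1),'F',o['wrist_force'].round(1))
    print('z axis',M.as_matrix()[:,2].round(3),'unit z tgt',z.round(3),'w',o['gripper_width'])
E
python3 -c "
from t import *
tgt(60)"
```

```text
t 15.5 pos [0.5636 0.1788 0.2616] q [ 23.2  12.5 122.4 -75.   14.9  -1.4] tcp target [0.5823 0.1758 0.1859] delta mm [ 18.7  -3.  -75.8] rotvec [ 1.6 -4.7  1.8] F [-0.1  0.1  0.3]
z axis [ 0.684  0.023 -0.729] unit z tgt [ 0.74   0.063 -0.669] w 0.026077655868462106
```

j4 sits at its limit (−75°), so the pose wasn't reached. I'll fit a quick kinematic model from the recorded poses and choose a reachable heading.

```bash
cat > k.py <<'E'
import numpy as np
from scipy.spatial.transform import Rotation as R
from scipy.optimize import least_squares
D=[([-66.349,24.242,93.386,0,62.372,-1.089],[.262,-.568,.253]),([13.2,8,107,0,65.3,4.3],[.46848,.12253,.31583]),([-24.4,16.6,105.6,0,57.9,-23.7],[.48734,-.20748,.24936]),
([17,16.5,94.6,0,69,99.7],[.55479,.18203,.32634]),([17.7,24.4,100.5,0,55.1,98.8],[.55513,.18987,.20533]),([26.6,-3.9,130.5,-49.1,21.5,-26],[.45219,.15335,.31435]),([23.2,12.5,122.4,-75,14.9,-1.4],[.5636,.1788,.2616])]
ry=lambda a:R.from_euler('y',a,degrees=True); rz=lambda a:R.from_euler('z',a,degrees=True)
def fk(q,P):
    a1,h0,L1,L2,o,LT=P
    A=rz(q[0]); B=A*ry(q[1]); C=A*ry(q[1]+q[2]); E=C*rz(q[3])*ry(q[4])
    return A.apply([a1,0,h0])+B.apply([0,0,L1])+C.apply([o,0,L2])+E.apply([0,0,LT]), E*rz(q[5])
fit=least_squares(lambda P:np.concatenate([fk(q,P)[0]-p for q,p in D]),[0,.4,.4,.4,0,.3]); P=fit.x
lo=np.array([-172,-51.8,4.93,-75.15,6.16,-145.6]);hi=np.array([172,121,147.9,255.2,154.1,145.6])
def ik(p,Rm,q0):
    f=lambda q:np.r_[(fk(q,P)[0]-p)*100,(fk(q,P)[1]*Rm.inv()).as_rotvec()*20]
    s=least_squares(f,np.clip(q0,lo+.5,hi-.5),bounds=(lo,hi)); return s.x,np.abs(s.fun).max()
E
python3 - <<'E'
from k import *
print(P.round(3),np.abs(fit.fun).max()); 
q,p=D[6]; print(fk(q,P)[1].as_euler('xyz',degrees=True))
ridge=np.array([.643,.181,.131]); base=rz(4.9)
for tilt in (44,48):
  for head in (5,16,24):
   for flip in (0,1):
    z=rz(head).apply([np.sin(np.radians(tilt)),0,-np.cos(np.radians(tilt))])
    # closing axis along cabinet y approx: heading dir perpendicular
    yc=rz(head).apply([0,1 if flip else -1,0]); Rm=R.from_matrix(np.c_[np.cross(yc,z),yc,z])
    for back in (0,60,120):
      best=[]
      for q40 in (0,90,180):
        for q60 in (-80,10,100):
          x,e=ik(ridge-z*(back+22)/1000,Rm,[17,25,100,q40,20,q60])
          if e<.05 and not any(np.abs(x-b).max()<2 for b in best): best.append(x)
      print(tilt,head,flip,back,[b.round(0).tolist() for b in best])
E
```

```text
[0.027 0.276 0.546 0.452 0.06  0.257] 0.012657724597870984
[-136.8394396    -1.20619488  -86.79864526]
44 5 0 0 [[20.0, 30.0, 119.0, 221.0, 16.0, -29.0]]
44 5 0 60 [[21.0, 22.0, 123.0, 234.0, 14.0, -41.0]]
44 5 0 120 [[23.0, 14.0, 127.0, 255.0, 13.0, -62.0]]
44 5 1 0 []
44 5 1 60 [[21.0, 22.0, 123.0, 234.0, 14.0, 139.0]]
44 5 1 120 [[23.0, 14.0, 127.0, 255.0, 13.0, 118.0]]
44 16 0 0 [[16.0, 30.0, 120.0, 179.0, 13.0, 1.0]]
44 16 0 60 [[16.0, 22.0, 124.0, 178.0, 10.0, 1.0]]
44 16 0 120 []
44 16 1 0 []
44 16 1 60 []
44 16 1 120 []
44 24 0 0 [[12.0, 30.0, 120.0, 147.0, 15.0, 24.0]]
44 24 0 60 [[11.0, 22.0, 124.0, 136.0, 13.0, 35.0]]
44 24 0 120 [[10.0, 14.0, 127.0, 112.0, 11.0, 57.0]]
44 24 1 0 []
44 24 1 60 [[11.0, 22.0, 124.0, 136.0, 13.0, -145.0]]
44 24 1 120 [[10.0, 14.0, 127.0, 112.0, 11.0, -123.0]]
48 5 0 0 [[20.0, 31.0, 121.0, 212.0, 22.0, -19.0]]
48 5 0 60 [[22.0, 23.0, 126.0, 219.0, 20.0, -26.0]]
48 5 0 120 [[24.0, 15.0, 130.0, 231.0, 18.0, -37.0]]
48 5 1 0 []
48 5 1 60 []
48 5 1 120 [[24.0, 15.0, 130.0, 231.0, 18.0, 143.0]]
48 16 0 0 [[16.0, 31.0, 122.0, 179.0, 20.0, 1.0]]
48 16 0 60 [[16.0, 23.0, 127.0, 179.0, 18.0, 1.0]]
48 16 0 120 [[15.0, 15.0, 131.0, 178.0, 14.0, 1.0]]
48 16 1 0 []
48 16 1 60 []
48 16 1 120 []
48 24 0 0 [[12.0, 31.0, 121.0, 155.0, 21.0, 15.0]]
48 24 0 60 [[11.0, 23.0, 126.0, 149.0, 19.0, 21.0]]
48 24 0 120 [[9.0, 15.0, 130.0, 138.0, 16.0, 31.0]]
48 24 1 0 []
48 24 1 60 []
48 24 1 120 []
```

```bash
sed -i 's/E\*rz(q\[5\])$/E*rz(q[5]+90)/' k.py; python3 - <<'E'
import k
from k import *
T=[None,None,None,None,None,[-178.24,41.61,-175.4],[-178.3,43.2,-175.7]]
for i in (5,6):
  q=list(D[i][0])
  A=R.from_euler('xyz',T[i],degrees=True)
  for s4 in (1,-1):
   for s6 in (1,-1):
    E=rz(q[0])*ry(q[1]+q[2])*rz(s4*q[3])*ry(q[4])*rz(s6*q[5]+90)
    print(i,s4,s6,(E*A.inv()).magnitude()*57.3)
print(fit.fun.reshape(-1,3).round(4).tolist())
ridge=np.array([.643,.181,.131])
for tilt in (42,48):
  for head in (5,10,16,24):
   for flip in (0,1):
    z=rz(head).apply([np.sin(np.radians(tilt)),0,-np.cos(np.radians(tilt))])
    yc=rz(head).apply([0,1 if flip else -1,0]); Rm=R.from_matrix(np.c_[np.cross(yc,z),yc,z])
    for back in (0,60,120):
      best=[]
      for q40 in (-40,20,90,180,230):
        for q60 in (-100,-40,40,100):
          x,e=ik(ridge-z*(back+22)/1000,Rm,[17,25,100,q40,20,q60])
          if e<.05 and not any(np.abs(x-b).max()<2 for b in best): best.append(x)
      print(tilt,head,flip,back,[b.round(0).tolist() for b in best])
E
```

```text
5 1 1 0.0082469801883556
5 1 -1 52.0087897023029
5 -1 1 98.21412335671961
5 -1 -1 147.474026343631
6 1 1 0.08893548452825933
6 1 -1 2.7765009338314504
6 -1 1 150.00033080138823
6 -1 -1 152.7064507146787
[[-0.0118, -0.0033, 0.0016], [0.0044, -0.0116, -0.001], [-0.002, -0.0127, 0.0018], [0.0013, -0.012, -0.002], [0.0058, -0.0109, 0.0036], [0.0014, -0.0057, -0.0029], [0.0005, -0.0063, -0.0011]]
42 5 0 0 [[20.0, 29.0, 118.0, 229.0, 13.0, -127.0]]
42 5 0 60 [[21.0, 22.0, 122.0, 246.0, 12.0, -144.0]]
42 5 0 120 []
42 5 1 0 [[20.0, 29.0, 118.0, 229.0, 13.0, 53.0]]
42 5 1 60 [[21.0, 22.0, 122.0, 246.0, 12.0, 36.0]]
42 5 1 120 []
42 10 0 0 [[18.0, 29.0, 119.0, 209.0, 11.0, -113.0]]
42 10 0 60 [[19.0, 21.0, 123.0, 225.0, 8.0, -128.0]]
42 10 0 120 []
42 10 1 0 [[18.0, 29.0, 119.0, 209.0, 11.0, 67.0]]
42 10 1 60 [[19.0, 21.0, 123.0, 225.0, 8.0, 52.0]]
42 10 1 120 []
42 16 0 0 [[16.0, 29.0, 119.0, 179.0, 10.0, -89.0]]
42 16 0 60 [[16.0, 21.0, 123.0, 177.0, 6.0, -88.0]]
42 16 0 120 []
42 16 1 0 [[16.0, 29.0, 119.0, 179.0, 10.0, 91.0]]
42 16 1 60 [[16.0, 21.0, 123.0, 177.0, 6.0, 92.0]]
42 16 1 120 
[... 840 characters left out ...]
.0, 19.0, 75.0]]
48 10 1 120 [[20.0, 15.0, 131.0, 211.0, 15.0, 67.0]]
48 16 0 0 [[16.0, 31.0, 122.0, 179.0, 20.0, -89.0]]
48 16 0 60 [[16.0, 23.0, 127.0, 179.0, 18.0, -89.0]]
48 16 0 120 [[15.0, 15.0, 131.0, 178.0, 14.0, -89.0]]
48 16 1 0 [[16.0, 31.0, 122.0, 179.0, 20.0, 91.0]]
48 16 1 60 [[16.0, 23.0, 127.0, 179.0, 18.0, 91.0]]
48 16 1 120 [[15.0, 15.0, 131.0, 178.0, 14.0, 91.0]]
48 24 0 0 [[12.0, 31.0, 121.0, 155.0, 21.0, -75.0]]
48 24 0 60 [[11.0, 23.0, 126.0, 149.0, 19.0, -69.0]]
48 24 0 120 [[9.0, 15.0, 130.0, 138.0, 16.0, -59.0]]
48 24 1 0 [[12.0, 31.0, 121.0, 155.0, 21.0, 105.0]]
48 24 1 60 [[11.0, 23.0, 126.0, 149.0, 19.0, 111.0]]
48 24 1 120 [[9.0, 15.0, 130.0, 138.0, 16.0, 121.0]]
```

The switch pose needs j4 ≈ 180°. That's reached by tilting with a left-turned heading first, with the tool unflipped. I'll check the path by IK continuation.

```bash
python3 - <<'E'
from k import *
off=np.array([0,0,0])
def Rm(head,tilt):
    z=rz(head).apply([np.sin(np.radians(tilt)),0,-np.cos(np.radians(tilt))]); yc=rz(head).apply([0,-1,0]); return R.from_matrix(np.c_[np.cross(yc,z),yc,z])
for p0,H in (((.46,.15,.31),40),((.46,.15,.31),50),((.5,.17,.28),45)):
  print(p0,H)
  p=np.array(p0); q=[18,8,107,0,65,90+18-H]
  for i in range(0,7):
    q,e=ik(p,Rm(H,i*7),q); 
    print('C',i*7,q.round(0).tolist(),round(e,2))
  for t,h in ((45,H-6),(48,H-12),(48,H-18),(48,H-24),(48,max(16,H-29)),(48,16)):
    q,e=ik(p,Rm(h,t),q); print('D',t,h,q.round(0).tolist(),round(e,2))
E
```

```text
(0.46, 0.15, 0.31) 40
C 0 [18.0, 8.0, 108.0, 0.0, 64.0, 68.0] 0.0
C 7 [17.0, 5.0, 111.0, 3.0, 57.0, 65.0] 0.0
C 14 [15.0, 3.0, 115.0, 8.0, 50.0, 61.0] 0.0
C 21 [13.0, 1.0, 118.0, 14.0, 43.0, 54.0] 0.0
C 28 [11.0, -1.0, 122.0, 23.0, 36.0, 45.0] 0.0
C 35 [9.0, -2.0, 126.0, 36.0, 30.0, 32.0] 0.0
C 42 [7.0, -2.0, 129.0, 55.0, 26.0, 12.0] 0.0
D 45 34 [9.0, -3.0, 132.0, 63.0, 20.0, 10.0] 0.0
D 48 28 [12.0, -4.0, 134.0, 78.0, 12.0, 1.0] 0.0
D 48 22 [15.0, -4.0, 134.0, 70.0, 6.0, 15.0] 0.14
D 48 16 [21.0, -4.0, 134.0, -52.0, 6.0, 146.0] 0.41
D 48 16 [21.0, -4.0, 134.0, -52.0, 6.0, 146.0] 0.41
D 48 16 [21.0, -4.0, 134.0, -52.0, 6.0, 146.0] 0.41
(0.46, 0.15, 0.31) 50
C 0 [18.0, 8.0, 108.0, 0.0, 64.0, 58.0] 0.0
C 7 [16.0, 6.0, 111.0, 5.0, 58.0, 54.0] 0.0
C 14 [14.0, 3.0, 114.0, 11.0, 52.0, 48.0] 0.0
C 21 [11.0, 2.0, 117.0, 18.0, 46.0, 40.0] 0.0
C 28 [9.0, 0.0, 121.0, 28.0, 41.0, 30.0] 0.0
C 35 [6.0, -0.0, 124.0, 42.0, 37.0, 16.0] 0.0
C 42 [3.0, -0.0, 127.0, 57.0, 36.0, -0.0] 0.0
D 45 44 [4.0, -1.0, 130.0, 65.0, 30.0, -2.0] 0.0
D 48 38 [6.0, -2.0, 133.0, 76.0, 24.0, -8.0] 0.0
D 48 32 [9.0, -3.0, 134.0, 78.0, 17.0, -3.0] 0.0
D 48 26 [13.0, -4.0, 134.0, 77.0, 10.0, 4.0] 0.0
D 48 21 [15.0, -4.0, 134.0, 65.0, 6.0, 21.0] 0.29
D 48 16 [21.0, -4.0, 134.0, -52.0, 6.0, 146.0] 0.41
(0.5, 0.17, 0.28) 45
C 0 [19.0, 14.0, 104.0, -0.0, 61.0, 64.0] 0.0
C 7 [17.0, 12.0, 108.0, 4.0, 54.0, 60.0] 0.0
C 14 [15.0, 10.0, 112.0, 9.0, 47.0, 55.0] 0.0
C 21 [14.0, 8.0, 115.0, 17.0, 40.0, 47.0] 0.0
C 28 [12.0, 7.0, 119.0, 28.0, 34.0, 36.0] 0.0
C 35 [9.0, 6.0, 122.0, 44.0, 29.0, 20.0] 0.0
C 42 [7.0, 6.0, 126.0, 65.0, 27.0, -2.0] 0.0
D 45 39 [9.0, 6.0, 128.0, 77.0, 21.0, -9.0] 0.0
D 48 33 [11.0, 5.0, 131.0, 97.0, 16.0, -23.0] 0.0
D 48 27 [14.0, 5.0, 132.0, 111.0, 10.0, -30.0] 0.0
D 48 21 [17.0, 5.0, 132.0, 150.0, 6.0, -63.0] 0.15
D 48 16 [21.0, 5.0, 132.0, 216.0, 6.0, -123.0] 0.13
D 48 16 [21.0, 5.0, 132.0, 216.0, 6.0, -123.0] 0.13
```

Request:
{"fn": "send_rows", "kwargs": {
  "increments": [
    [[-25,-3,20],[0,0,0],0.39],
    [[-30,-3,20],[-0.8,10,0],0.39],
    [[-15,-3,10],[-0.8,10,0],0.39],
    [[0,0,0],[-0.8,10,0],0.39],
    [[0,0,0],[-0.8,10,0],0.39],
    [[0,0,0],[0,3,0],0.39],
    [[0,0,0],[0,0,-10.5],0.39],
    [[0,0,0],[0,0,-10.5],0.39]
  ]
}}

```text
t: 16.5
eef_pos: [0.5258, 0.1571, 0.2958]
tool_rot: [-175.2, 12.6, 162.4]
wrist_force: [0.4, -0.3, -0.3]
gripper_width: 0.0261
finger_force: 0.0
```

Request:
{"fn": "send_rows", "kwargs": {
  "increments": [
    [[0,0,0],[0,0,-10.5],0.39],
    [[0,0,0],[0,0,-10.5],0.39],
    [[0,0,0],[0,0,-10.5],0.39],
    [[0,0,0],[0,0,-10.5],0.39],
    [[0,0,0],[0,0,-10.5],0.39],
    [[0,0,0],[0,0,-10.5],0.39],
    [[0,0,0],[0,0,-10.5],0.39],
    [[0,0,0],[0,0,-10.5],0.39]
  ]
}}

```text
t: 17.5
eef_pos: [0.5258, 0.1575, 0.2959]
tool_rot: [-175.1, 12.5, 78.4]
wrist_force: [0.7, -0.4, 0.7]
gripper_width: 0.0261
finger_force: 0.0
```

Request:
{"fn": "send_rows", "kwargs": {
  "increments": [
    [[0,0,0],[0,0,-10.5],0.39],
    [[0,0,0],[0,0,-10.5],0.39],
    [[0,0,0],[0,0,-10.5],0.39],
    [[0,0,0],[0,0,-4],0.39],
    [[0,0,0],[0,0,0],0.39]
  ]
}}

```text
t: 18.12
eef_pos: [0.5262, 0.1571, 0.2958]
tool_rot: [-175.1, 12.5, 43.3]
wrist_force: [0.1, -0.6, -0.4]
gripper_width: 0.0259
finger_force: 0.0
```

```bash
cat > g.py <<'E'
from h import *
from k import rz,R
def Rg(head,tilt):
    z=rz(head).apply([np.sin(np.radians(tilt)),0,-np.cos(np.radians(tilt))]); yc=rz(head).apply([0,-1,0]); return R.from_matrix(np.c_[np.cross(yc,z),yc,z]),z
def go(head,tilt,p=None,back=None,dy=0,ridge=(.643,.181,.131),yaw=4.9):
    o=get_obs(); M=R.from_euler('xyz',o['tool_rot'],degrees=True); G,z=Rg(head,tilt)
    if back is not None: p=np.array(ridge)-z*(back+22)/1000+rz(yaw).apply([0,dy/1000,0])
    print('pos',o['eef_pos'].round(4),'q',o['qpos'].round(1),'z',M.as_matrix()[:,2].round(3),'delta',((np.array(p)-o['eef_pos'])*1000).round(1),'rv',(G*M.inv()).as_rotvec(degrees=True).round(1),'zt',z.round(3),'F',o['wrist_force'].round(1))
E
python3 -c "
from g import *
go(45,42,p=(.5,.17,.28))"
```

```text
pos [0.5262 0.1571 0.2958] q [16.  21.2 93.1 -1.3 79.1 63.7] z [-0.216 -0.086 -0.973] delta [-26.2  12.9 -15.8] rv [ 34.4 -42.6   0.3] zt [ 0.473  0.473 -0.743] F [ 0.1 -0.6 -0.4]
```

Request:
{"fn": "send_rows", "kwargs": {
  "increments": [
    [[-26,13,0],[5.7,-7.1,0],0.39],
    [[0,0,0],[5.7,-7.1,0],0.39],
    [[0,0,0],[5.7,-7.1,0],0.39],
    [[0,0,0],[5.7,-7.1,0],0.39],
    [[0,0,-8],[5.7,-7.1,0],0.39],
    [[0,0,-8],[5.9,-7.1,0],0.39],
    [[0,0,0],[0,0,0],0.39]
  ]
}}

```text
t: 19.0
eef_pos: [0.4976, 0.1747, 0.282]
tool_rot: [-178.2, -37.6, 44.4]
wrist_force: [0.3, -0.4, 0.5]
gripper_width: 0.0257
finger_force: 0.0
```

```bash
python3 -c "
from g import *
go(33,48,p=(.5,.17,.28))
go(24,48,back=98)"
```

```text
pos [0.4976 0.1747 0.282 ] q [  5.6   6.3 123.4  51.8  31.1   9.7] z [ 0.414  0.448 -0.792] delta [ 2.4 -4.7 -2. ] rv [  5.5  -9.  -12.5] zt [ 0.623  0.405 -0.669] F [ 0.3 -0.4  0.5]
pos [0.4976 0.1747 0.282 ] q [  5.6   6.3 123.4  51.8  31.1   9.7] z [ 0.414  0.448 -0.792] delta [ 63.9 -30.  -70.7] rv [  4.8  -9.4 -21.5] zt [ 0.679  0.302 -0.669] F [ 0.3 -0.4  0.5]
```

Request:
{"fn": "send_rows", "kwargs": {
  "increments": [
    [[0,0,0],[1.8,-3,-4],0.39],
    [[0,0,0],[1.8,-3,-4],0.39],
    [[0,0,0],[1.9,-3,-4.5],0.39],
    [[10,-5,-15],[0,0,-2],0.39],
    [[15,-7,-18],[0,0,-2],0.39],
    [[15,-7,-18],[0,0,-2],0.39],
    [[15,-7,-18],[0,0,-3],0.39],
    [[0,0,0],[0,0,0],0.39]
  ]
}}

```text
t: 20.0
eef_pos: [0.556, 0.1518, 0.2145]
tool_rot: [-179.9, -47.6, 25.3]
wrist_force: [0.5, 0.8, 0.3]
gripper_width: 0.0258
finger_force: 0.0
```

```bash
python3 -c "
from g import *
go(24,48,back=98)
go(16,48,back=60)"
```

```text
pos [0.556  0.1518 0.2145] q [  7.9  17.6 128.7 133.6  17.8 -56.9] z [ 0.667  0.316 -0.675] delta [ 5.6 -7.  -3.3] rv [ 0.2 -0.4 -1.3] zt [ 0.679  0.302 -0.669] F [0.5 0.8 0.3]
pos [0.556  0.1518 0.2145] q [  7.9  17.6 128.7 133.6  17.8 -56.9] z [ 0.667  0.316 -0.675] delta [ 28.4  12.4 -28.7] rv [ 0.1 -0.4 -9.3] zt [ 0.714  0.205 -0.669] F [0.5 0.8 0.3]
```

Request:
{"fn": "send_rows", "kwargs": {
  "increments": [
    [[0,10,0],[0,0,-3.5],0.39],
    [[5,8,-5],[0,0,-3.5],0.39],
    [[13,4,-12],[0,0,-3.5],0.39],
    [[12,0,-12],[0,0,-2.5],0.39],
    [[0,0,0],[0,0,0],0.39]
  ]
}}

```text
t: 20.62
eef_pos: [0.5854, 0.1729, 0.1878]
tool_rot: [-180.0, -47.8, 12.9]
wrist_force: [0.8, 0.1, 0.4]
gripper_width: 0.0258
finger_force: 0.0
```

```bash
python3 - <<'E'
from g import *
go(12,48,back=40)
w=snap('wrist','w5'); h=cv2.cvtColor(w['img'],cv2.COLOR_RGB2HSV); P=cloud(w)
m=(h[...,0]<20)&(h[...,1]>130)&(h[...,2]>110)&(P[...,0]>.60)&(P[...,2]>.09)&(P[...,2]<.2)&(abs(P[...,1]-.18)<.04); print('or',m.sum(),P[m].mean(0) if m.any() else 0)
if m.any():
    a=np.radians(4.9); q=P[m]; yc=-(q[:,0]-.6897)*np.sin(a)+(q[:,1]-.1585)*np.cos(a); xc=(q[:,0]-.6897)*np.cos(a)+(q[:,1]-.1585)*np.sin(a)
    print('cab x',np.percentile(xc,[3,50,97]),'y',np.percentile(yc,[3,50,97]),'z',np.percentile(q[:,2],[3,50,97]))
E
```

```text
pos [0.5854 0.1729 0.1878] q [ 16.6  23.  125.9 189.2  16.8 -96.4] z [ 0.722  0.166 -0.672] delta [ 12.6  -1.5 -15.3] rv [ 0.  -0.2 -1. ] zt [ 0.727  0.155 -0.669] F [0.8 0.1 0.4]
or 779 [0.64703077 0.18104983 0.13419068]
cab x [-0.05400795 -0.04461812 -0.01551415] y [0.02252331 0.02608431 0.02981769] z [0.12418371 0.1321223  0.15034929]
```

View pics/w5.png

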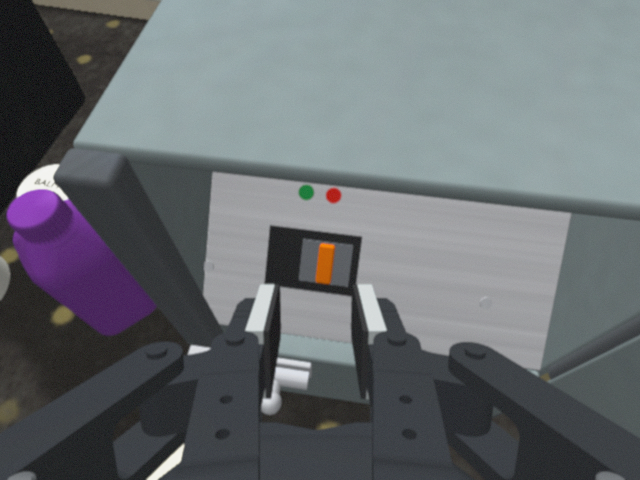

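The wrist view shows the ridge at (325,263), and the fingertips will straddle it. I'll advance along the tool axis.

Request:
{"fn": "send_rows", "kwargs": {
  "increments": [
    [[12,0,-14],[0,0,-1],0.39],
    [[12,2,-11],[0,0,0],0.39],
    [[10,1,-9],[0,0,0],0.39],
    [[5,1,-5],[0,0,0],0.39],
    [[0,0,0],[0,0,0],0.39]
  ]
}}

```text
t: 21.3
eef_pos: [0.6238, 0.1751, 0.1472]
tool_rot: [179.9, -47.6, 11.8]
wrist_force: [-0.3, 1.2, 0.4]
gripper_width: 0.0259
finger_force: 0.0
```

Request:
{"fn": "send_rows", "kwargs": {
  "increments": [
    [[1.5,0.3,-1.3],[0,0,0],0.39],
    [[1.5,0.3,-1.3],[0,0,0],0.39],
    [[0,0,0],[0,0,0],0.39]
  ]
}}

```text
t: 21.68
eef_pos: [0.6267, 0.1758, 0.1452]
tool_rot: [179.9, -47.6, 11.8]
wrist_force: [-0.6, -0.5, -0.6]
gripper_width: 0.0261
finger_force: 0.0
```

```bash
python3 - <<'E'
from g import *
go(12,48,back=-2)
E
```

```text
pos [0.6267 0.1758 0.1452] q [ 16.   30.5 121.5 189.3  19.7 -96. ] z [ 0.723  0.15  -0.674] delta [ 1.8  2.1 -0.8] rv [ 0.1 -0.4  0.2] zt [ 0.727  0.155 -0.669] F [-0.6 -0.5 -0.6]
```

Request:
{"fn": "send_rows", "kwargs": {
  "increments": [
    [[1.5,2,-1.3],[0,0,0],0.39],
    [[1.5,0.3,-1.3],[0,0,0],0.39],
    [[0,0,0],[0,0,0],0.39]
  ]
}}

```text
t: 22.05
eef_pos: [0.6289, 0.178, 0.143]
tool_rot: [179.9, -47.6, 11.8]
wrist_force: [-11.7, -3.4, 11.6]
gripper_width: 0.026
finger_force: 8.0
```

Request:
{"fn": "send_rows", "kwargs": {
  "increments": [
    [[1,0.2,-1],[0,0,0],0.39],
    [[0,0,0],[0,0,0],0.39]
  ]
}}

```text
t: 22.3
eef_pos: [0.6292, 0.178, 0.1428]
tool_rot: [179.9, -47.7, 11.8]
wrist_force: [-21.0, -4.1, 24.0]
gripper_width: 0.0261
finger_force: 16.3
```

```bash
python3 - <<'E'
from g import *
go(12,48,back=-4)
w=snap('wrist','w6'); cv2.imwrite('pics/c6.png',cv2.resize(w['img'][150:400,200:460],(780,750*1)[0:2] if 0 else (624,600))[:,:,::-1])
E
```

```text
pos [0.6292 0.178  0.1428] q [ 16.2  30.9 121.1 189.7  19.9 -96.2] z [ 0.724  0.15  -0.673] delta [0.7 0.2 0.3] rv [ 0.1 -0.3  0.2] zt [ 0.727  0.155 -0.669] F [-21.   -4.1  24. ]
```

View pics/c6.png

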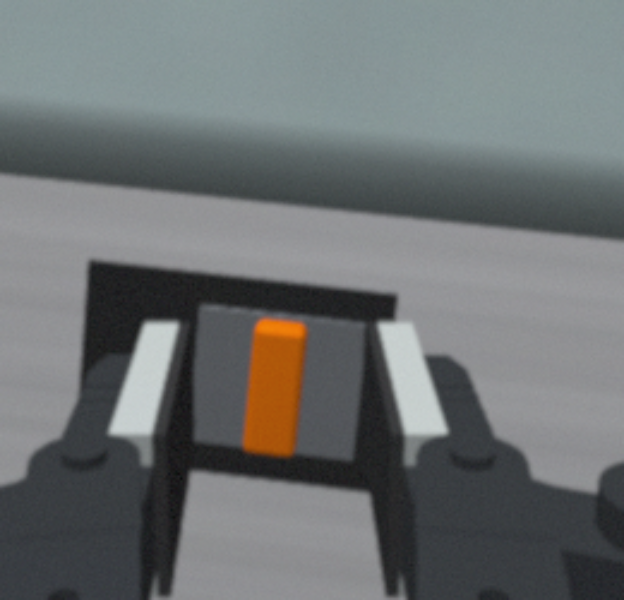

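The crop shows the fingertips resting on the panel either side of the ridge, which is at about (275,385) in the crop. I'll back off a little, narrow the gap and push left.

Request:
{"fn": "send_rows", "kwargs": {
  "increments": [
    [[-2.8,-0.5,2.6],[0,0,0],0.39],
    [[0,0,0],[0,0,0],0.65],
    [[0,0,0],[0,0,0],0.65],
    [[0,0,0],[0,0,0],0.65]
  ]
}}

```text
t: 22.85
eef_pos: [0.628, 0.1778, 0.1438]
tool_rot: [179.9, -47.6, 11.8]
wrist_force: [-0.2, 0.8, 0.3]
gripper_width: 0.0153
finger_force: 0.0
```

```bash
cat > sw.py <<'E'
from g import *
def sw(n):
    w=snap('wrist',n); h=cv2.cvtColor(w['img'],cv2.COLOR_RGB2HSV); P=cloud(w)
    m=(h[...,0]<20)&(h[...,0]>4)&(h[...,1]>130)&(h[...,2]>110)&(P[...,0]>.62)&(P[...,2]>.11)&(P[...,2]<.15)&(abs(P[...,1]-.18)<.05)
    a=np.radians(4.9); q=P[m]; c=np.array([.6897,.1585]); f=lambda p:(np.array(p)[...,:2]-c)@np.array([-np.sin(a),np.cos(a)])
    o=get_obs(); print('ridge y',m.sum(),f(q).mean(),'tcp y',f(o['eef_pos']),'w',o['gripper_width'],o['wrist_force'].round(1),o['eef_pos'].round(4))
E
python3 -c "
from sw import *
sw('w7')"
```

```text
ridge y 1204 0.026163780315415483 tcp y 0.02447314326574977 w 0.014949483285050934 [-0.4  0.5  0.5] [0.628  0.1778 0.1438]
```

Request:
{"fn": "send_rows", "kwargs": {
  "increments": [
    [[0,3,0],[0,0,0],0.65],
    [[-0.5,3,0],[0,0,0],0.65],
    [[0,3,0],[0,0,0],0.65],
    [[-0.5,3,0],[0,0,0],0.65],
    [[0,2,0],[0,0,0],0.65],
    [[-0.5,2,0],[0,0,0],0.65],
    [[0,0,0],[0,0,0],0.65]
  ]
}}

```text
t: 23.78
eef_pos: [0.6251, 0.1905, 0.1433]
tool_rot: [-180.0, -47.5, 11.4]
wrist_force: [-4.1, -23.8, 5.6]
gripper_width: 0.0148
finger_force: 0.0
```

```bash
python3 -c "
from sw import *
sw('w8')"
```

```text
ridge y 1185 0.04018997581609345 tcp y 0.03744648869901146 w 0.014635210401975782 [ -4.9 -23.1   5.7] [0.6251 0.1905 0.1433]
```

The ridge moved from y = 26.2 to 40.2 mm, so the switch is fully over. I'll unload it, retreat and unwind along the same path.

Request:
{"fn": "send_rows", "kwargs": {
  "increments": [
    [[0,-3.5,0],[0,0,0],0.65],
    [[0,0,0],[0,0,0],0.65],
    [[-7,-1.5,7],[0,0,0],0.65],
    [[-15,-3,14],[0,0,0],0.65],
    [[-18,-5,18],[0,0,2],0.65],
    [[-18,-8,18],[0,0,3.5],0.65],
    [[-8,-12,8],[0,0,3.5],0.65],
    [[-4,-10,4],[0,0,3.5],0.65]
  ]
}}

```text
t: 24.82
eef_pos: [0.5582, 0.1544, 0.213]
tool_rot: [179.9, -47.8, 23.6]
wrist_force: [-0.5, -0.3, 0.1]
gripper_width: 0.0146
finger_force: 0.0
```

```bash
python3 -c "
from sw import *
sw('w9')
go(33,48,p=(.5,.17,.28))"
```

```text
ridge y 463 0.03980432961523844 tcp y 0.00656118023736543 w 0.01487503722423796 [-0.6  0.3  0.1] [0.5577 0.1538 0.2127]
pos [0.5577 0.1538 0.2127] q [  9.1  17.9 128.7 140.9  17.1 -62.4] z [ 0.678  0.297 -0.673] delta [-57.7  16.2  67.3] rv [ 0.3 -0.1  9.1] zt [ 0.623  0.405 -0.669] F [-0.6  0.3  0.1]
```

Request:
{"fn": "send_rows", "kwargs": {
  "increments": [
    [[-14,5,17],[0,0,3],0.0],
    [[-14,5,17],[0,0,2],0.0],
    [[-15,5,17],[0,0,2],0.0],
    [[-15,5,16],[0,0,2],0.0],
    [[0,0,0],[-1.8,3,4],0.0],
    [[0,0,0],[-1.8,3,4],0.0],
    [[0,0,0],[-1.8,3,4],0.0],
    [[0,0,0],[0,0,0],0.0]
  ]
}}

```text
t: 25.88
eef_pos: [0.5025, 0.1761, 0.2809]
tool_rot: [-178.5, -38.7, 42.5]
wrist_force: [-0.2, 0.0, -0.3]
gripper_width: 0.043
finger_force: 0.0
```

```bash
python3 -c "
from g import *
go(45,0,p=(.46,.1,.32))"
```

```text
pos [0.5025 0.1761 0.2809] q [  6.2   6.4 124.   54.6  28.6   8.8] z [ 0.444  0.441 -0.78 ] delta [-42.5 -76.1  39.1] rv [-27.8  27.    1.9] zt [ 0.  0. -1.] F [-0.2  0.  -0.3]
```

Request:
{"fn": "send_rows", "kwargs": {
  "increments": [
    [[-10,0,15],[-7,6.8,0],0.0],
    [[-10,0,15],[-7,6.8,0],0.0],
    [[-10,0,10],[-7,6.8,0],0.0],
    [[0,0,0],[-6.8,6.6,1],0.0],
    [[0,-30,0],[0,0,10],0.0],
    [[0,-40,0],[0,0,10],0.0],
    [[0,-40,0],[0,0,10],0.0],
    [[10,-40,0],[0,0,10],0.0]
  ]
}}

```text
t: 26.88
eef_pos: [0.4842, 0.0342, 0.3082]
tool_rot: [-178.5, -7.0, 85.1]
wrist_force: [0.2, 0.7, 1.2]
gripper_width: 0.0427
finger_force: 0.0
```

Request:
{"fn": "send_rows", "kwargs": {
  "increments": [
    [[15,-35,0],[0,0,10],0.0],
    [[10,-20,0],[0,0,10],0.0],
    [[0,0,0],[0,0,8],0.0],
    [[0,0,0],[0,0,0],0.0]
  ]
}}

```text
t: 27.38
eef_pos: [0.51, -0.0203, 0.308]
tool_rot: [-178.7, -6.9, 112.7]
wrist_force: [0.7, 0.9, -0.1]
gripper_width: 0.0428
finger_force: 0.0
```

```bash
python3 -c "
from g import *
go(113,0,p=(.5091,-.0288,.32))
w=snap('wrist','w10'); P=cloud(w); z=P[...,2]
m=(z>.212)&(z<.224)&(abs(P[...,0]-.509)<.03)&(abs(P[...,1]+.029)<.025); print('bar',m.sum(),P[m].mean(0))
s=snap('scene','s10');P=cloud(s); z=P[...,2]
m=(z>.15)&(z<.2)&(abs(P[...,0]-.509)<.03)&(abs(P[...,1]+.029)<.02); print('bar',m.sum(),P[m].mean(0))
"
```

```text
pos [ 0.51   -0.0203  0.308 ] q [ -6.5  12.8 102.4   5.7  69.4 -31.5] z [-0.067  0.101 -0.993] delta [-0.9 -8.5 12. ] rv [-5.8 -3.9  0.3] zt [ 0.  0. -1.] F [ 0.7  0.9 -0.1]
bar 273 [ 0.50923047 -0.02993454  0.21684788]
bar 4 [ 0.50646167 -0.02845053  0.19838029]
```

Request:
{"fn": "send_rows", "kwargs": {
  "increments": [
    [[-1,-9,0],[-5.8,-3.9,0],0.0],
    [[0,0,-30],[0,0,0],0.0],
    [[0,0,-45],[0,0,0],0.0],
    [[0,0,-28],[0,0,0],0.0],
    [[0,0,0],[0,0,0],1],
    [[0,0,0],[0,0,0],1],
    [[0,0,0],[0,0,0],1],
    [[0,0,0],[0,0,0],1]
  ]
}}

```text
t: 28.48
eef_pos: [0.5105, -0.0304, 0.2067]
tool_rot: [179.9, 0.3, 112.6]
wrist_force: [5.1, 4.1, -10.9]
gripper_width: 0.0087
finger_force: 30.4
```

```bash
python3 - <<'E'
from h import *
o=get_obs(); print(o['eef_pos'],o['tool_rot'],o['wrist_force'],o['finger_force'],o['gripper_width'])
h=np.array([.6167,.0619]); p=o['eef_pos'][:2]; a0=np.degrees(np.arctan2(*(p-h)[::-1]))%360; r=.1414; print(a0)
prev=p; N=17; st=(a0-111.8)/N; print('step',st)
for k in range(1,N+1):
    a=np.radians(a0-st*k); q=h+r*np.array([np.cos(a),np.sin(a)]); print(k,((q-prev)*1000).round(1),q.round(3)); prev=q
E
```

```text
[ 0.51053822 -0.03043045  0.20665128] [179.85353349   0.2739561  112.63420172] [  5.0770692    4.05428011 -10.89530722] 30.368719696998596 0.008661570373576784
221.0139585499466
step 6.424350502938036
1 [-10.2  12.1] [ 0.5   -0.018]
2 [-8.3 13.5] [ 0.492 -0.005]
3 [-6.7 14.4] [0.485 0.01 ]
4 [-5. 15.] [0.48  0.025]
5 [-3.3 15.5] [0.477 0.04 ]
6 [-1.6 15.8] [0.475 0.056]
7 [ 0.2 15.8] [0.476 0.072]
8 [ 2.  15.7] [0.478 0.087]
9 [ 3.7 15.4] [0.481 0.103]
10 [ 5.4 14.9] [0.487 0.118]
11 [ 7.1 14.2] [0.494 0.132]
12 [ 8.6 13.3] [0.502 0.145]
13 [10.  12.3] [0.512 0.157]
14 [11.3 11.1] [0.524 0.168]
15 [12.5  9.7] [0.536 0.178]
16 [13.5  8.3] [0.55  0.186]
17 [14.4  6.7] [0.564 0.193]
```

Request:
{"fn": "send_rows", "kwargs": {
  "increments": [
    [[-10,12,0],[0,0,-6.4],1],
    [[-8,13,0],[0,0,-6.4],1],
    [[-7,14,0],[0,0,-6.4],1],
    [[-5,15,0],[0,0,-6.4],1],
    [[-3,16,0],[0,0,-6.4],1],
    [[-2,16,0],[0,0,-6.4],1],
    [[0,16,0],[0,0,-6.4],1],
    [[2,16,0],[0,0,-6.4],1]
  ]
}}

```text
t: 29.48
eef_pos: [0.4775, 0.0874, 0.2067]
tool_rot: [179.9, 0.1, 61.3]
wrist_force: [8.0, -1.9, -13.3]
gripper_width: 0.0088
finger_force: 30.2
```

Request:
{"fn": "send_rows", "kwargs": {
  "increments": [
    [[4,15,0],[0,0,-6.4],1],
    [[5,15,0],[0,0,-6.4],1],
    [[7,14,0],[0,0,-6.4],1],
    [[9,13,0],[0,0,-6.4],1],
    [[10,12,0],[0,0,-6.4],1],
    [[11,11,0],[0,0,-6.4],1],
    [[12,10,0],[0,0,-6.4],1],
    [[10,6,0],[0,0,-5],1]
  ]
}}

```text
t: 30.48
eef_pos: [0.5441, 0.1838, 0.2066]
tool_rot: [-179.8, 0.3, 11.5]
wrist_force: [-2.1, 2.2, -5.3]
gripper_width: 0.0089
finger_force: 31.0
```

Request:
{"fn": "send_rows", "kwargs": {
  "increments": [
    [[8,4,0],[0,0,-3],1],
    [[7,3,0],[0,0,-3],1],
    [[4,2,0],[0,0,-1],1],
    [[0,0,0],[0,0,0],1]
  ]
}}

```text
t: 30.98
eef_pos: [0.5629, 0.1932, 0.2066]
tool_rot: [-179.8, 0.3, 4.6]
wrist_force: [-2.7, 4.6, -4.9]
gripper_width: 0.0091
finger_force: 31.0
```

Request:
{"fn": "send_rows", "kwargs": {
  "increments": [
    [[2,0,0],[0,0,0],1],
    [[1.5,0,0],[0,0,0],1],
    [[0,0,0],[0,0,0],1]
  ]
}}

```text
t: 31.35
eef_pos: [0.565, 0.194, 0.2066]
tool_rot: [-179.7, 0.4, 4.6]
wrist_force: [-7.3, 10.0, -2.6]
gripper_width: 0.0092
finger_force: 31.5
```

Request:
{"fn": "send_rows", "kwargs": {
  "increments": [
    [[2,0.5,0],[0,0,0],1],
    [[2,0.5,0],[0,0,0],1],
    [[0,0,0],[0,0,0],1]
  ]
}}

```text
t: 31.72
eef_pos: [0.5654, 0.194, 0.2065]
tool_rot: [-179.8, 0.9, 4.7]
wrist_force: [-21.2, 5.5, 8.7]
gripper_width: 0.0089
finger_force: 32.5
```

The door is against its stop. I'll release while still pressed and lift.

Request:
{"fn": "send_rows", "kwargs": {
  "increments": [
    [[0,0,0],[0,0,0],0.0],
    [[0,0,0],[0,0,0],0.0],
    [[0,0,10],[0,0,0],0.0],
    [[0,0,40],[0,0,0],0.0],
    [[0,0,50],[0,0,0],0.0],
    [[0,0,20],[0,0,0],0.0],
    [[0,0,0],[0,0,0],0.0]
  ]
}}

```text
t: 32.6
eef_pos: [0.5719, 0.1929, 0.3285]
tool_rot: [-179.8, -0.0, 4.7]
wrist_force: [0.4, -0.4, -0.7]
gripper_width: 0.0426
finger_force: 0.0
```

```bash
python3 - <<'E'
from h import *
print(get_obs()['eef_pos'])
w=snap('wrist','w11'); P=cloud(w); z=P[...,2]
m=(z>.215)&(z<.222)&(P[...,0]<.58)&(P[...,0]>.54); p=P[m].mean(0); print('bar',m.sum(),p)
h=np.array([.6167,.0619]); r=p[:2]-h; print('ang',np.degrees(np.arctan2(r[1],r[0]))-106.9-4.9)
s=snap('scene','s11'); d=snap('side','d11')
cv2.imwrite('pics/c11.png',np.hstack([cv2.resize(w['img'][60:260,160:640],(480,200)),cv2.resize(d['img'][150:400,160:440],(224,200))])[:,:,::-1])
Pd=cloud(s); z=Pd[...,2]
for n,zl,zh,c in (('oil',.123,.145,(.485,-.207)),('lot',.147,.16,(.479,.345)),('jar',.06,.08,(.518,.25)),('beaker',.08,.1,(.469,-.097)),('dropper',.09,.115,(.556,-.118)),('pur2',.123,.14,(.405,.209)),('pur1',.123,.14,(.645,.349))):
    m=(z>zl)&(z<zh)&(np.hypot(Pd[...,0]-c[0],Pd[...,1]-c[1])<.045); print(n,m.sum(),Pd[m].mean(0).round(3))
E
```

```text
[0.57190872 0.19286171 0.32848799]
bar 205 [0.56449727 0.19357743 0.21734251]
ang -0.17444465026991374
oil 0 [nan nan nan]
lot 102 [0.482 0.34  0.152]
jar 456 [0.518 0.25  0.072]
beaker 188 [ 0.472 -0.093  0.088]
dropper 32 [ 0.557 -0.121  0.101]
pur2 103 [0.405 0.209 0.13 ]
pur1 85 [0.638 0.348 0.13 ]<stdin>:10: RuntimeWarning: Mean of empty slice.
  ret = um.true_divide(
```

View pics/c11.png

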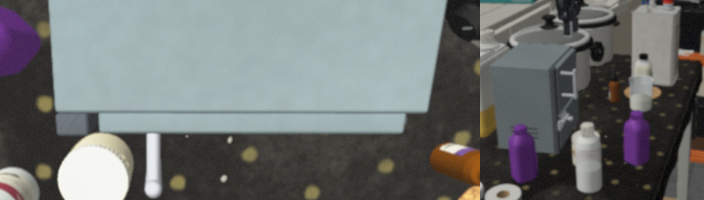

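The picture shows the top half flush with the post (edge line at row 112), the oil bottle upright on the mat, and the bystanders where they were. Handing in.

```bash
python3 -c "
from workcell import *
print(close_job())"
```

```text
the job is handed in; nothing more can be done
None
```

The job is handed in after about 33 s of the allowed 72 s: the oil bottle stands upright on the cork mat, the fan switch is clicked over to the left, the top half of the door is shut, the bottom half was left bolted, and the bystanders stand where they were.

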